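# Uncover the toaster and hold its worn lever down

### The job

The slices are already in the toaster, under its loose slot lid. Lift the lid off by its knob and set it gently, knob up, in the middle of the round cork trivet, let go of it; then push the red lever down with the fingertips, past its first two clicks to the third and lowest one. The catch is worn and the lever springs back, so finish while still holding the lever down there, and leave the mug, plate, jar and phone as they stand.

Things in the scene. Friction and masses are not known exactly. Their poses are not given: they have to be found in the camera images.
- toaster: Fixed two-slot toaster, brushed steel with black ends: 170 (x) x 270 (y) x 185 mm high, flat top. Origin: centre of its underside, on the table. Its long side runs along its own y; the lever is on its -y end.
- lid: Loose white lid on the toaster's flat top (185 mm up), 110 (x) x 180 (y) x 20 mm, hollow below, about 0.22 kg, nearly aligned with the toaster. Origin: centre of its underside, own z up. In its middle a round wooden knob, 30 mm across, from 32 to 56 mm above the underside, on an 18 mm stem. Slices stand 8 mm out of the slots inside it: lift straight up.
- lid_knob (a point): Centre of the lid's knob, on the lid's middle axis, 44 mm above the lid's underside.
- trivet: Fixed round cork trivet, 210 mm in diameter, 10 mm thick, flat on the table. Origin: centre of its underside.
- lever_top (a point): Point to press: middle of the flat top of the red lever tab, 172 mm above the table when up, 28 mm out from the end face (163 mm from the toaster's centre along its -y); sinks with the lever. The tab is 50 mm wide (along the toaster's x), sticks out from 7 to 45 mm beyond the end face, 14 mm thick. Axes: the toaster's.
- lever (a joint): Lever travel, m: 0 = up, at rest; grows downwards to the stop at 0.035. A spring pushes up, about 5 N at the top, 10 N at the bottom; each click adds up to 3 N. Humps at 0.006, 0.016, 0.026, notches below them at about 0.011, 0.021, 0.031. No notch holds: let go, it springs right up. At the third click from 0.028 on.
- mug: Bystander: loose blue mug, 82 mm in diameter, 95 mm high. Origin: centre of its underside.
- plate: Bystander: loose white plate, 160 mm in diameter, 20 mm high. Origin: centre of its underside.
- jar: Bystander: loose amber jar with a red cap, 66 mm in diameter, 105 mm high. Origin: centre of its underside.
- phone: Bystander: loose black phone lying flat, 150 (x) x 72 (y) x 10 mm. Origin: centre of its underside.
There are look-alikes about, which are no part of the job. There is more than one size of the lid; the one meant has the size given above.

How it is judged:
On the way, in this order (a step that is already met when the one before it is completed fails the run):
1. the lid stands knob up on the trivet, let go and at rest (horizontal distance between lid and trivet below 0.045 m and z of lid in the frame of trivet between 0.005 and 0.016 m and angle between lid's own z axis and vertical below 0.1 rad and contact force between the fingers and lid below 0.1 N and linear speed of lid below 0.02 m/s), for 0.2 s.
2. the lever is pressed past two clicks to the third and held by the fingers (value of joint lever above 0.0275 m and contact force between the fingers and lever above 3 N), for 0.5 s.
At the end, for the whole second after the job is handed in: The fingers hold the lever still, pushing it with more than 3 N, at the third click (travel over 27.5 mm); the lid lies flat and untouched on the trivet, knob up, its centre within 45 mm of the trivet's centre (all of step 1 and all of step 2 and velocity of joint lever between -0.01 and 0.01 m/s and contact force between the arm and lid below 0.1 N); the arm keeps its last pose, push and grip.
It fails at once if the lid was dropped: falling free after it was let go (distance of lid from where it was at the start of the episode above 0.05 m and contact force between the fingers and lid below 0.05 N and linear speed of lid above 0.6 m/s).
It fails at once if the mug, plate, jar or phone was moved by more than 25 mm or tipped (distance of any of mug, plate, jar, phone from where it was at the start of the episode above 0.025 m or angle between any of mug, jar's own z axis and vertical above 0.5 rad).
It also fails if it takes over 58 s, if anything falls off the work surface, if the arm or the gripper's body presses on something with over 40 N, if the wrist force passes 120 N, or if a joint passes its speed limit or range.

### The arm

A 7-joint arm with a two-finger parallel gripper is mounted at the origin on the work surface. World frame = base frame: x ahead of the robot, y to its left, z up, the work surface at z = 0. Lengths are in m, angles in rad, forces in N, time in s.
With the tool pointing down it reaches from about 0.35 to 0.9 m from the base axis. Payload 8.1 kg.
Tool frame: the origin (TCP) lies at the very end of the fingers, on their centre line; the grasp point (between the pads) lies 19 mm behind it; z points along the fingers, y is the line along which they close (so a half turn about z gives the same grasp; the last joint's range is limited). The gripper opens to 92 mm and grips with 3 to 60 N. Pads are 19 mm wide; open, the fingers measure 130 mm over their backs; the gripper's body (75 mm by 190 mm) begins 47 mm behind the grasp point.
Start: joints at [1.241, 0.434, 0.025, 1.573, -0.012, 1.134, -0.075], TCP at [0.141, -0.609, 0.227] pointing down, gripper open.
Joint ranges: [-2.62, 2.62], [-0.44, 2.09], [-1.27, 1.32], [0.08, 2.57], [-1.32, 4.46], [0.12, 2], [-2.74, 2.74]. Speed limits (rad/s): [2.22, 2.22, 3.01, 3.01, 3.14, 3.14, 3.14].

### API

Orientations are given as a rotation vector (axis times angle).
In Python, from cell import arm gives the robot as it stands.
- The arm moves only by the shell command python3 -m pendant 'ROWS' [FORCE]. ROWS is a JSON object of lists of equal length, an entry for each row: "slide": the shift along the tool's x, y, z in units of 0.3 m (1.0 is 0.3 m), a list of three; "dr": the turn, a rotation vector about the tool's x, y, z in units of 0.12 rad (1.0 is 0.12 rad), a list of three; "claw": the opening, from 0 (shut) to 1 (fully open). In form: {"slide": [[tx, ty, tz], ...], "dr": [[ax, ay, az], ...], "claw": [claw, ...]}. A call has 1 to 10 rows; each row shifts and turns the commanded pose from where the row before left it, along the tool's axes as they then stand; what a row does not reach is not made up. A row lasts 1/10 s, in which the tool goes at most 50 mm and 8.59 degrees, less where a joint would pass 70% of its speed; a pose out of reach is approached as far as the arm can. A call with a number of a shift or a turn outside -1 to 1 is refused whole. A call with a gripper value outside its range is refused whole. The fingers move at their own pace and stop on an object; FORCE is the grip in N (left out, the last holds). Time passes only in rows, so rows that do not move let the fingers close. It gives the time, the measured TCP pose, the force, the opening and the grip force at its end, in the units of the state.
- arm.observe(): the state, without advancing time (a new reading comes with each control period).
- arm.get_image(name): name is "scene" or "top" or "wrist"; returns the picture (480x640x3 uint8, red, green, blue); there is no depth.
- arm.calibration(name): a dict with "K" (3x3 intrinsics, pixels), "dist" ([k1, k2, p1, p2, k3] as OpenCV has them; the pictures are not rectified), "xyz" and "orientation" of the camera in the world. Camera axes: x right, y up, looking along -z (the intrinsics and any distortion apply to the point x, -y, -z); pixel columns grow to the right and rows downward; lengths in m; the calibration is good to about 2 mm. A picture is of the moment at which its call begins: read the wrist's pose just before it. calibration takes no time and is no camera call; for the wrist camera it gives the pose at the moment of the call.
- arm.sign_off(): hands the job in; it is judged then, once.
The state is a dict: "clock": time; "joints": joint angles; "dq": joint speeds; "joint_efforts": joint torques, N m; "position": TCP position; "ee_rot": TCP orientation; "force": force on the tool from outside, world axes, zero at the start; "ft_torque": the same for the moment, N m; "width": opening from 0.0 (shut) to 1.0 (fully open); "gripper_force": force on a finger pad.
Only numpy, scipy, OpenCV 4.12 (cv2) and the standard library are available. Lean on these libraries where they do the work, as an engineer would, in place of code of your own. Each camera call takes 0.05 s, during which the arm holds its last target. There are 200 camera calls.

## Working session

There is one attempt and no reset: what is moved stays moved. The work goes in short steps, Python scripts to look and compute and a shell command to move; the robot and the scene stay as the last step left them, time stands still between calls to the robot, and variables do not carry over. Pictures are saved under pics/ and viewed, at most 10 in all, crops included, and the job is handed in when it is done.

```bash
ls; mkdir -p pics
python3 - <<'E'
from cell import arm
import cv2,numpy as np
a=arm.get_image("scene");b=arm.get_image("top")
cv2.imwrite("pics/scene0.png",a[:,:,::-1]);cv2.imwrite("pics/top0.png",b[:,:,::-1])
for n in("scene","top","wrist"):print(n,arm.calibration(n))
print(arm.observe())
E
```

```text
pics
scene {'K': array([[448.35936827,   0.        , 323.33757076],
       [  0.        , 448.35936827, 237.05139255],
       [  0.        ,   0.        ,   1.        ]]), 'dist': array([-0.01795682,  0.        ,  0.        ,  0.        ,  0.        ]), 'xyz': array([1.03663919, 0.46176987, 1.23575946]), 'orientation': array([0.26835849, 0.768937  , 2.39076807])}
top {'K': array([[434.91596211,   0.        , 325.82705438],
       [  0.        , 434.91596211, 241.84753516],
       [  0.        ,   0.        ,   1.        ]]), 'dist': array([-0.05456692,  0.        ,  0.        ,  0.        ,  0.        ]), 'xyz': array([ 0.38322842, -0.18219772,  1.31858076]), 'orientation': array([ 0.12335116, -0.1338479 , -1.58091742])}
wrist {'K': array([[398.54702405,   0.        , 318.03198078],
       [  0.        , 398.54702405, 237.18230555],
       [  0.        ,   0.        ,   1.        ]]), 'dist': array([-0.05112029,  0.        ,  0.        ,  0.        ,  0.        ]), 'xyz': array([ 0.22106489, -0.59097942,  0.38366312]), 'orientation': array([-0.26186933,  0.20986372, -1.3316179 ])}
{'clock': 0.1, 'joints': array([ 1.24137795,  0.43517756,  0.02494992,  1.57399484, -0.01158555,
        1.13399753, -0.07512098]), 'dq': array([ 0.00132193,  0.00022723,  0.00019034, -0.00217439, -0.00015081,
       -0.00067518,  0.00116553]), 'joint_efforts': array([ 2.10524202e-03, -6.69125605e+01,  9.87332426e-01, -3.15148401e+01,
       -6.05575950e-02,  3.74622701e-02,  4.94030724e-05]), 'position': array([ 0.14040415, -0.60855844,  0.22601247]), 'ee_rot': array([-3.12002937e+00, -3.55265784e-01,  4.62379413e-04]), 'force': array([ 0.68099225,  0.09964822, -0.39464247]), 'ft_torque': array([-0.03718367, -0.04000605, -0.06062097]), 'gripper_force': 0.0, 'width': 0.9982831832370901}
```

View pics/scene0.png

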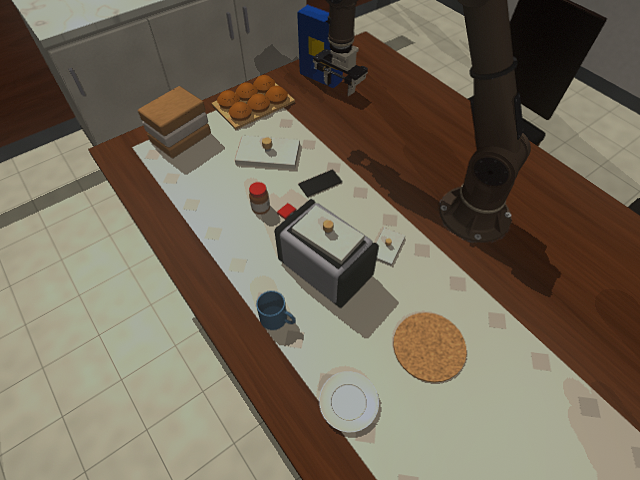

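View pics/top0.png

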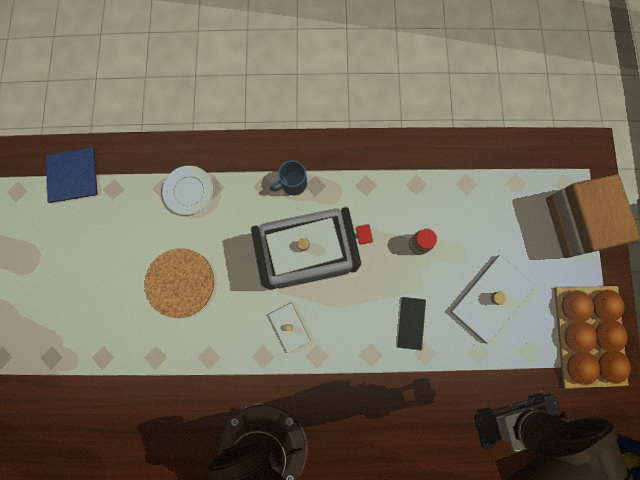

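The top view shows the toaster at about (305,245), with the lever tab at (364,234) and the trivet at (180,283). The jar is at (425,240), the phone at (411,323), the mug at (292,178) and the plate at (187,191).

Three things could be taken for the lid: the small one on the table at (288,328), the large one on the table at (493,300), and the one on the toaster at (304,244). By the description, I choose the one on the toaster.

```bash
cat > h.py <<'E'
from cell import arm
import cv2,numpy as np
from scipy.spatial.transform import Rotation as R
def ray(c,uv):
    uv=np.asarray(uv,float).reshape(-1,1,2)
    n=cv2.undistortPoints(uv,c["K"],c["dist"])[:,0]
    d=np.c_[n[:,0],-n[:,1],-np.ones(len(n))]
    return c["xyz"],R.from_rotvec(c["orientation"]).apply(d)
def plane(c,uv,z):
    o,d=ray(c,uv); return (o+d*((z-o[2])/d[:,2])[:,None])[:,:2]
def cross(c1,u1,c2,u2):
    o1,d1=ray(c1,u1);o2,d2=ray(c2,u2);d1=d1[0];d2=d2[0]
    s=np.linalg.lstsq(np.c_[d1,-d2],o2-o1,rcond=None)[0]
    p,q=o1+s[0]*d1,o2+s[1]*d2
    return (p+q)/2,np.linalg.norm(p-q)
def blobs(img,lo,hi,roi,mn=15):
    x0,y0,x1,y1=roi;h=cv2.cvtColor(img[y0:y1,x0:x1],cv2.COLOR_RGB2HSV)
    m=cv2.inRange(h,np.array(lo),np.array(hi))
    cs=cv2.findContours(m,cv2.RETR_EXTERNAL,cv2.CHAIN_APPROX_NONE)[0]
    return sorted([c+np.array([x0,y0]) for c in cs if cv2.contourArea(c)>mn],key=lambda c:-cv2.contourArea(c))
def cen(c):
    m=cv2.moments(c);return [m["m10"]/m["m00"],m["m01"]/m["m00"]]
E
python3 - <<'E'
from h import *
np.set_printoptions(precision=4,suppress=True)
s=cv2.imread("pics/scene0.png")[:,:,::-1].copy();t=cv2.imread("pics/top0.png")[:,:,::-1].copy()
cs,ct=arm.calibration("scene"),arm.calibration("top")
def rep(n,lo,hi,rs,rt,z):
    bs,bt=blobs(s,lo,hi,rs),blobs(t,lo,hi,rt)
    for b in bs[:2]:print(n,"scene",cen(b),cv2.contourArea(b),plane(cs,cen(b),z))
    for b in bt[:2]:print(n,"top",cen(b),cv2.contourArea(b),plane(ct,cen(b),z))
    if bs and bt:print("  cross",cross(cs,cen(bs[0]),ct,cen(bt[0])))
rep("knob",(8,90,90),(25,255,255),(315,212,342,240),(292,235,316,254),.235)
rep("trivet",(5,90,60),(25,255,255),(380,300,480,400),(135,240,225,325),.01)
rep("lever",(0,150,90),(4,255,255),(274,198,300,224),(350,220,376,248),.172)
# lid rectangle in top
b=blobs(t,(0,0,150),(179,70,255),(262,212,350,284),200)[0]
r=cv2.boxPoints(cv2.minAreaRect(b));p=plane(ct,r,.205);print("lid",r,p,p.mean(0),np.linalg.norm(p[1]-p[0]),np.linalg.norm(p[2]-p[1]),np.degrees(np.arctan2(*(p[1]-p[0])[::-1])),np.degrees(np.arctan2(*(p[2]-p[1])[::-1])))
b=blobs(t,(0,150,60),(179,255,255),(405,220,445,260))
for x in b[:1]:print("jar",plane(ct,cen(x),.105))
print("phone",plane(ct,[[399,297],[425,299],[422,350],[397,347]],.01))
print("mug",plane(ct,[[293,178],[273,187]],.09),"plate",plane(ct,[[188,191]],.01))
cv2.imwrite("pics/crop.png",cv2.resize(t[200:350,230:440],None,fx=3.5,fy=3.5,interpolation=cv2.INTER_CUBIC)[:,:,::-1])
E
```

```text
knob scene [327.67267267267266, 223.97597597597596] 55.5 [[ 0.5571 -0.137 ]]
knob top [303.0558766859345, 243.92678227360307] 86.5 [[ 0.5574 -0.1332]]
  cross (array([ 0.5577, -0.1342,  0.2381]), np.float64(0.0024708068168855448))
trivet scene [429.46007751937987, 347.03501291989664] 3870.0 [[0.4872 0.2572]]
trivet top [178.90381539867488, 282.71089787525705] 3647.5 [[0.48   0.2526]]
  cross (array([ 0.4814,  0.2558, -0.0015]), np.float64(0.0016390764849805923))
lever scene [286.06640106241696, 210.16334661354583] 125.5 [[ 0.5961 -0.2933]]
lever top [364.00251256281405, 233.94723618090453] 199.0 [[ 0.5924 -0.2939]]
  cross (array([ 0.5938, -0.2951,  0.1682]), np.float64(0.002124470301403225))
lid [[265.166  234.6225]
 [331.39   216.9627]
 [341.9959 256.7345]
 [275.7718 274.3942]] [[ 0.588  -0.0334]
 [ 0.6327 -0.2065]
 [ 0.5273 -0.2322]
 [ 0.484  -0.0614]] [ 0.558  -0.1334] 0.1788206731954954 0.10847232084460258 -75.52626407003052 -166.32598816463005
jar [[ 0.5892 -0.4778]]
phone [[ 0.4285 -0.4094]
 [ 0.4212 -0.4875]
 [ 0.2718 -0.4716]
 [ 0.282  -0.3978]]
mug [[ 0.7772 -0.0982]
 [ 0.7506 -0.0396]] plate [[0.7658 0.2357]]
```

View pics/crop.png

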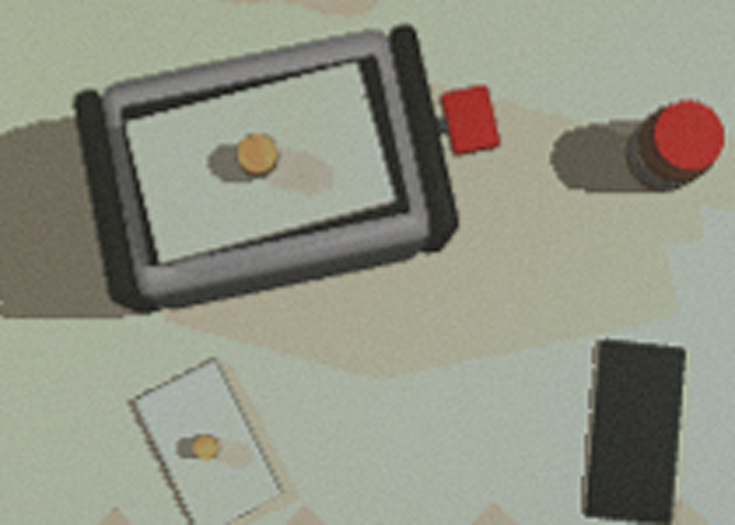

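The crop confirms the choice. The lid on the toaster measures 179 x 108 mm, its knob is at z≈0.238 (top), and the lever tab crosses at z≈0.168. The trivet is at (0.482,0.255). I'm moving to above the knob.

```bash
python3 -m pendant '{"slide":[[0.08,-0.06,-0.04],[0.09,-0.06,-0.04],[0.09,-0.06,-0.04],[0.09,-0.06,-0.04],[0.09,-0.06,-0.04],[0.09,-0.06,-0.04],[0.09,-0.06,-0.04],[0.09,-0.06,-0.04],[0.09,-0.06,0],[0.09,-0.06,0]],"dr":[[0,0,0],[0,0,0],[0,0,0],[0,0,0],[0,0,0],[0,0,0],[0,0,0],[0,0,0],[0,0,0],[0,0,0]],"claw":[1,1,1,1,1,1,1,1,1,1]}' 40
python3 -m pendant '{"slide":[[0.09,-0.06,0],[0.09,-0.06,0],[0.09,-0.06,0],[0.09,-0.06,0],[0.09,-0.06,0],[0.09,-0.06,0],[0.09,-0.06,0],[0.06,-0.06,0],[0,0,0],[0,0,0]],"dr":[[0,0,0],[0,0,0],[0,0,0],[0,0,0],[0,0,0],[0,0,0],[0,0,0],[0,0,0],[0,0,0],[0,0,0]],"claw":[1,1,1,1,1,1,1,1,1,1]}'
cat > tgt.py <<'E'
from h import *
import sys
def go(p,yaw=None):
    o=arm.observe();r=R.from_rotvec(o["ee_rot"]);x=r.as_matrix()
    print("pos",o["position"].round(4),"xaxis",x[:,0].round(3),"zaxis",x[:,2].round(4),"F",o["force"].round(2),"w",round(o["width"],3),"t",round(o["clock"],2))
    print("slide units",(r.inv().apply(np.array(p)-o["position"])/0.3).round(3))
if __name__=="__main__":go([float(v) for v in sys.argv[1:4]])
E
python3 tgt.py 0.558 -0.134 0.213
```

```text
clock: 1.1
position: [0.361, -0.3725, 0.3229]
ee_rot: [3.121, 0.355, 0.0]
force: [-0.2, -0.3, -0.5]
width: 0.999
gripper_force: 0.0
clock: 2.1
position: [0.5294, -0.1865, 0.3223]
ee_rot: [-3.121, -0.357, 0.002]
force: [-1.3, -0.5, 0.3]
width: 0.998
gripper_force: 0.0
pos [ 0.5294 -0.1865  0.3223] xaxis [ 0.974  0.226 -0.001] zaxis [-0.001 -0.    -1.   ] F [-1.26 -0.53  0.3 ] w 0.998 t 2.1
slide units [ 0.133 -0.149  0.364]
```

```bash
python3 -m pendant '{"slide":[[0.04,-0.05,0],[0.05,-0.05,0],[0.043,-0.049,0],[0,0,0],[0,0,0]],"dr":[[0,0,0],[0,0,0],[0,0,0],[0,0,0],[0,0,0]],"claw":[1,1,1,1,1]}'
python3 - <<'E'
from h import *
c=arm.calibration("wrist");w=arm.get_image("wrist");cv2.imwrite("pics/w1.png",w[:,:,::-1])
for b in blobs(w,(8,90,80),(25,255,255),(0,0,640,480),100)[:4]:
    print(cv2.contourArea(b),cen(b),plane(c,cen(b),.237),cv2.minEnclosingCircle(b))
E
python3 tgt.py 0.558 -0.134 0.213
```

```text
clock: 2.6
position: [0.5578, -0.1356, 0.3225]
ee_rot: [3.121, 0.354, -0.001]
force: [-0.6, -1.3, -0.5]
width: 1.001
gripper_force: 0.0
9840.5 [32.73996917500804, 177.18461121555475] [[0.56060349 0.04799272]] ((13.851262092590332, 169.52523803710938), 83.6796875)
3401.0 [227.77403704792707, 417.2480152896207] [[ 0.40629049 -0.10090506]] ((245.0, 425.0), 80.10003662109375)
1644.5 [314.3615080571602, 241.16175129218607] [[ 0.55903612 -0.13388298]] ((314.5, 240.5), 24.545974731445312)
342.5 [534.9498783454987, 369.67688564476884] [[ 0.49811261 -0.31420066]] ((529.5, 367.5), 28.609539031982422)
pos [ 0.5576 -0.1361  0.3226] xaxis [ 0.975  0.223 -0.001] zaxis [-6.e-04 -1.e-03 -1.e+00] F [-0.18 -0.64  0.05] w 0.998 t 2.65
slide units [ 0.003 -0.007  0.365]
```

View pics/w1.png

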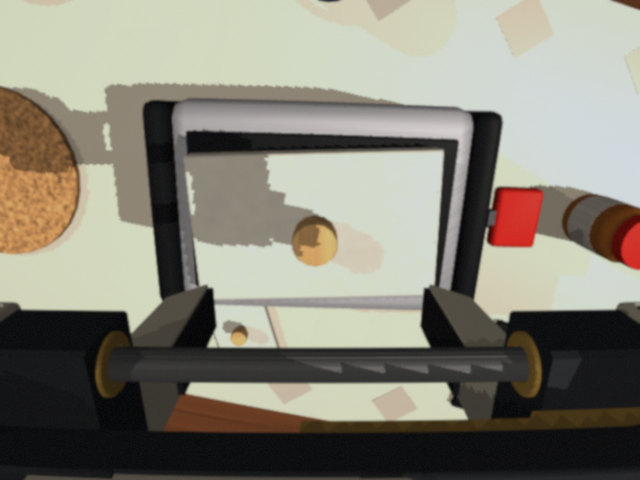

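The wrist view shows the knob at (314,241), which gives (0.559,-0.134) and agrees with the other views. The fingers are open on either side of it, so I'm descending to grip.

```bash
python3 -m pendant '{"slide":[[0.004,-0.006,0.05],[0,0,0.06],[0,0,0.07],[0,0,0.06],[0,0,0.05],[0,0,0.04],[0,0,0.025],[0,0,0.01],[0,0,0],[0,0,0]],"dr":[[0,0,0],[0,0,0],[0,0,0],[0,0,0],[0,0,0],[0,0,0],[0,0,0],[0,0,0],[0,0,0],[0,0,0]],"claw":[1,1,1,1,1,1,1,1,1,1]}' 30
python3 tgt.py 0.559 -0.134 0.213
python3 -m pendant '{"slide":[[0,0,0],[0,0,0],[0,0,0],[0,0,0],[0,0,0],[0,0,0],[0,0,0],[0,0,0],[0,0,0],[0,0,0]],"dr":[[0,0,0],[0,0,0],[0,0,0],[0,0,0],[0,0,0],[0,0,0],[0,0,0],[0,0,0],[0,0,0],[0,0,0]],"claw":[0.25,0.25,0.25,0.2,0.2,0.2,0.2,0.2,0.2,0.2]}' 30
```

```text
clock: 3.65
position: [0.5595, -0.1323, 0.2138]
ee_rot: [3.121, 0.355, 0.001]
force: [0.2, -0.0, -0.1]
width: 0.999
gripper_force: 0.0
pos [ 0.5595 -0.1323  0.2138] xaxis [0.974 0.225 0.001] zaxis [ 1.e-03 -2.e-04 -1.e+00] F [ 0.2  -0.03 -0.13] w 0.999 t 3.65
slide units [-0.003  0.005  0.003]
clock: 4.65
position: [0.5591, -0.1323, 0.2132]
ee_rot: [3.121, 0.355, -0.0]
force: [-0.1, 0.6, -0.1]
width: 0.318
gripper_force: 30.0
```

The grip holds at 29 mm opening, which matches the knob. Lifting straight up.

```bash
python3 -m pendant '{"slide":[[0,0,-0.01],[0,0,-0.02],[0,0,-0.03],[0,0,-0.04],[0,0,-0.05],[0,0,-0.06],[0,0,-0.06],[0,0,-0.04],[0,0,-0.02],[0,0,0]],"dr":[[0,0,0],[0,0,0],[0,0,0],[0,0,0],[0,0,0],[0,0,0],[0,0,0],[0,0,0],[0,0,0],[0,0,0]],"claw":[0.2,0.2,0.2,0.2,0.2,0.2,0.2,0.2,0.2,0.2]}'
python3 tgt.py 0.482 0.255 0.312
```

```text
clock: 5.65
position: [0.5595, -0.1322, 0.3131]
ee_rot: [3.121, 0.355, 0.002]
force: [0.5, -0.7, -2.4]
width: 0.322
gripper_force: 30.0
pos [ 0.5595 -0.1322  0.3131] xaxis [0.974 0.225 0.001] zaxis [ 1.5e-03 -3.0e-04 -1.0e+00] F [ 0.5  -0.69 -2.37] w 0.322 t 5.65
slide units [ 0.038 -1.316  0.003]
```

```bash
python3 -m pendant '{"slide":[[0,-0.02,0],[0,-0.04,0],[0,-0.06,0],[0,-0.08,0],[0.01,-0.08,0],[0.01,-0.08,0],[0.01,-0.08,0],[0,-0.08,0],[0,-0.08,0],[0,-0.08,0]],"dr":[[0,0,0],[0,0,0],[0,0,0],[0,0,0],[0,0,0],[0,0,0],[0,0,0],[0,0,0],[0,0,0],[0,0,0]],"claw":[0.2,0.2,0.2,0.2,0.2,0.2,0.2,0.2,0.2,0.2]}'
python3 -m pendant '{"slide":[[0,-0.08,0],[0,-0.08,0],[0,-0.08,0],[0,-0.08,0],[0,-0.08,0],[0,-0.08,0],[0,-0.06,0],[0,-0.05,0],[0,-0.03,0],[0,-0.01,0]],"dr":[[0,0,0],[0,0,0],[0,0,0],[0,0,0],[0,0,0],[0,0,0],[0,0,0],[0,0,0],[0,0,0],[0,0,0]],"claw":[0.2,0.2,0.2,0.2,0.2,0.2,0.2,0.2,0.2,0.2]}'
python3 -c "
from h import *
a=arm.get_image('scene');cv2.imwrite('pics/scene1.png',a[100:420,220:620,::-1])"
python3 tgt.py 0.482 0.255 0.040
```

```text
clock: 6.65
position: [0.5209, 0.0706, 0.3116]
ee_rot: [-3.121, -0.357, 0.002]
force: [0.7, 0.3, -1.7]
width: 0.32
gripper_force: 30.0
clock: 7.65
position: [0.4785, 0.2541, 0.3118]
ee_rot: [-3.121, -0.359, 0.001]
force: [0.5, 0.7, -2.2]
width: 0.324
gripper_force: 30.0
pos [0.4788 0.2537 0.3119] xaxis [ 0.974  0.226 -0.001] zaxis [-7.e-04 -1.e-04 -1.e+00] F [-0.33  0.48 -2.04] w 0.319 t 7.7
slide units [ 0.012 -0.002  0.906]
```

View pics/scene1.png

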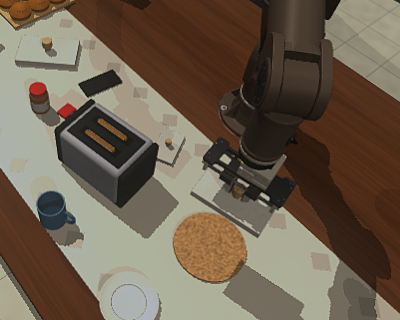

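The picture shows the lid hanging level in the gripper near crop pixel (240,195), the slices exposed in the toaster and the bystanders in place. Next I lower the lid: contact is expected at a TCP z of about 0.038.

```bash
python3 -m pendant '{"slide":[[0.01,0,0.04],[0,0,0.08],[0,0,0.12],[0,0,0.13],[0,0,0.13],[0,0,0.12],[0,0,0.1],[0,0,0.08],[0,0,0.05],[0,0,0.02]],"dr":[[0,0,0],[0,0,0],[0,0,0],[0,0,0],[0,0,0],[0,0,0],[0,0,0],[0,0,0],[0,0,0],[0,0,0]],"claw":[0.2,0.2,0.2,0.2,0.2,0.2,0.2,0.2,0.2,0.2]}'
python3 -m pendant '{"slide":[[0,0,0.01],[0,0,0.01],[0,0,0.005],[0,0,0.005],[0,0,0.005],[0,0,0]],"dr":[[0,0,0],[0,0,0],[0,0,0],[0,0,0],[0,0,0],[0,0,0]],"claw":[0.2,0.2,0.2,0.2,0.2,0.2]}'
python3 tgt.py 0.482 0.255 0.038
```

```text
clock: 8.7
position: [0.4817, 0.2516, 0.0488]
ee_rot: [3.12, 0.353, -0.005]
force: [-0.5, -1.0, -1.8]
width: 0.319
gripper_force: 30.0
clock: 9.3
position: [0.4826, 0.2534, 0.0408]
ee_rot: [3.121, 0.355, 0.0]
force: [0.4, -0.2, -2.6]
width: 0.322
gripper_force: 30.0
pos [0.4826 0.2534 0.0408] xaxis [0.974 0.225 0.   ] zaxis [ 2.e-04 -0.e+00 -1.e+00] F [ 0.41 -0.17 -2.56] w 0.322 t 9.3
slide units [-0.001 -0.006  0.009]
```

```bash
python3 -m pendant '{"slide":[[0,0,0.003],[0,0,0.003],[0,0,0.003],[0,0,0],[0,0,0],[0,0,0]],"dr":[[0,0,0],[0,0,0],[0,0,0],[0,0,0],[0,0,0],[0,0,0]],"claw":[0.2,0.2,0.2,0.2,0.2,0.2]}'
python3 -m pendant '{"slide":[[0,0,0.003],[0,0,0],[0,0,0]],"dr":[[0,0,0],[0,0,0],[0,0,0]],"claw":[0.2,0.2,0.2]}'
```

```text
clock: 9.9
position: [0.4826, 0.2534, 0.0382]
ee_rot: [3.121, 0.355, 0.0]
force: [-1.4, -1.6, 4.3]
width: 0.317
gripper_force: 30.0
clock: 10.2
position: [0.4826, 0.2534, 0.0381]
ee_rot: [3.121, 0.355, 0.001]
force: [-4.1, -2.7, 15.0]
width: 0.319
gripper_force: 30.0
```

The lid is resting on the trivet, since the force turned upward. I ease off and open.

```bash
python3 -m pendant '{"slide":[[0,0,-0.003],[0,0,0],[0,0,0],[0,0,0],[0,0,0],[0,0,0],[0,0,0],[0,0,0],[0,0,0],[0,0,0]],"dr":[[0,0,0],[0,0,0],[0,0,0],[0,0,0],[0,0,0],[0,0,0],[0,0,0],[0,0,0],[0,0,0],[0,0,0]],"claw":[0.2,0.4,0.6,0.8,1,1,1,1,1,1]}'
python3 -m pendant '{"slide":[[0,0,-0.02],[0,0,-0.05],[0,0,-0.1],[0,0,-0.14],[0,0,-0.14],[0,0,-0.14],[0,0,-0.14],[0,0,-0.1],[0,0,-0.05],[0,0,-0.02]],"dr":[[0,0,0],[0,0,0],[0,0,0],[0,0,0],[0,0,0],[0,0,0],[0,0,0],[0,0,0],[0,0,0],[0,0,0]],"claw":[1,1,1,1,1,1,1,1,1,1]}'
python3 - <<'E'
from h import *
c=arm.calibration("wrist");w=arm.get_image("wrist");cv2.imwrite("pics/w2.png",w[:,:,::-1])
for b in blobs(w,(8,90,80),(25,255,255),(200,100,440,330),100)[:4]:
    print(cv2.contourArea(b),cen(b),plane(c,cen(b),.062))
E
python3 tgt.py 0.594 -0.295 0.32
```

```text
clock: 11.2
position: [0.4825, 0.2534, 0.038]
ee_rot: [3.121, 0.355, -0.0]
force: [-0.4, 0.0, -0.1]
width: 0.991
gripper_force: 0.0
clock: 12.2
position: [0.4829, 0.2539, 0.3104]
ee_rot: [-3.12, -0.355, -0.005]
force: [0.3, 0.8, 0.2]
width: 1.0
gripper_force: 0.0
4805.0 [315.608498092265, 121.18328130419701] [[0.55319154 0.27193139]]
2846.5 [319.3362609052052, 250.32443351484278] [[0.42296076 0.23788127]]
578.5 [318.5822529530394, 195.55718813022182] [[0.4813696  0.25226918]]
402.0 [233.46268656716418, 186.6865671641791] [[0.47071272 0.33992756]]
pos [0.4828 0.2538 0.31  ] xaxis [0.974 0.225 0.003] zaxis [ 0.0024  0.0012 -1.    ] F [ 0.34 -0.5  -0.47] w 0.999 t 12.25
slide units [-0.05   1.866 -0.035]
```

View pics/w2.png

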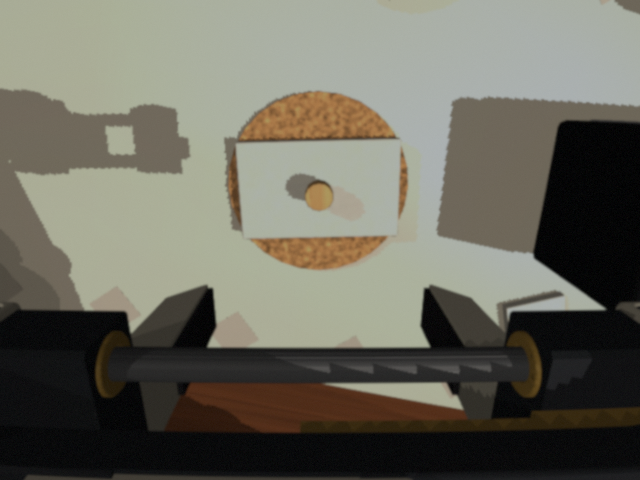

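The lid lies flat and centred on the trivet at (318,195), which gives (0.481,0.252), with the fingers clear of it. Next is the lever, with the gripper shutting on the way.

```bash
python3 -m pendant '{"slide":[[0,0.03,0],[0,0.06,0],[0,0.1,0],[0,0.1,0],[0,0.1,0],[0,0.1,0],[0,0.1,0],[0,0.1,0],[0,0.1,0],[0,0.1,0]],"dr":[[0,0,0],[0,0,0],[0,0,0],[0,0,0],[0,0,0],[0,0,0],[0,0,0],[0,0,0],[0,0,0],[0,0,0]],"claw":[1,1,1,1,1,0.5,0.3,0,0,0]}' 30
python3 -m pendant '{"slide":[[0,0.1,0],[0,0.1,0],[0,0.1,0],[0,0.1,0],[0,0.1,0],[0,0.1,0],[-0.01,0.1,0],[-0.02,0.1,0],[-0.02,0.09,0],[0,0.06,0]],"dr":[[0,0,0],[0,0,0],[0,0,0],[0,0,0],[0,0,0],[0,0,0],[0,0,0],[0,0,0],[0,0,0],[0,0,0]],"claw":[0,0,0,0,0,0,0,0,0,0]}'
python3 tgt.py 0.594 -0.295 0.32; python3 -c "
from cell import arm;print(arm.observe()['joints'].round(2))"
```

```text
clock: 13.25
position: [0.5418, -0.0089, 0.3064]
ee_rot: [3.121, 0.355, -0.004]
force: [0.0, -0.1, -0.2]
width: 0.614
gripper_force: 0.0
clock: 14.25
position: [0.59, -0.2915, 0.3059]
ee_rot: [-3.122, -0.35, 0.006]
force: [-0.6, -0.2, 0.5]
width: 0.003
gripper_force: 0.0
pos [ 0.59   -0.2915  0.3059] xaxis [ 0.975  0.222 -0.004] zaxis [-3.6e-03 -4.0e-04 -1.0e+00] F [-0.61 -0.18  0.46] w 0.003 t 14.25
slide units [ 0.01   0.014 -0.047]
[ 0.53  0.46 -0.24  1.34  0.11  1.35 -1.06]
```

Joint 7 is at -1.06, so I turn by -90° about tool z to stay well inside its range.

```bash
python3 -m pendant '{"slide":[[0,0,0],[0,0,0],[0,0,0],[0,0,0],[0,0,0],[0,0,0],[0,0,0],[0,0,0],[0,0,0],[0,0,0]],"dr":[[0,0,-0.5],[0,0,-1],[0,0,-1],[0,0,-1],[0,0,-1],[0,0,-1],[0,0,-1],[0,0,-1],[0,0,-1],[0,0,-1]],"claw":[0,0,0,0,0,0,0,0,0,0]}'
python3 -m pendant '{"slide":[[0,0,0],[0,0,0],[0,0,0],[0,0,0],[0,0,0],[0,0,0]],"dr":[[0,0,-1],[0,0,-1],[0,0,-1],[0,0,-0.6],[0,0,0],[0,0,0]],"claw":[0,0,0,0,0,0]}'
python3 - <<'E'
from h import *
c=arm.calibration("wrist");w=arm.get_image("wrist");t=arm.get_image("top");cv2.imwrite("pics/w3.png",w[:,:,::-1]);cv2.imwrite("pics/t3.png",t[:,:,::-1])
for b in blobs(w,(0,150,90),(4,255,255),(0,0,640,480),100)[:4]:
    r=cv2.boxPoints(cv2.minAreaRect(b));p=plane(c,r,.172)
    print(cv2.contourArea(b),cen(b),plane(c,cen(b),.172),p,np.linalg.norm(p[1]-p[0]),np.linalg.norm(p[2]-p[1]))
E
python3 tgt.py 0.594 -0.295 0.18
```

```text
clock: 15.25
position: [0.5908, -0.2884, 0.306]
ee_rot: [-2.43, -1.988, 0.003]
force: [-0.4, -0.3, -1.1]
width: 0.006
gripper_force: 0.0
clock: 15.85
position: [0.5913, -0.2882, 0.3068]
ee_rot: [-1.956, -2.456, 0.001]
force: [0.6, -0.2, -0.6]
width: 0.007
gripper_force: 0.0
2660.5 [319.308024807367, 229.11532919877214] [[ 0.5924305  -0.29298629]] [[ 0.57250769 -0.31579433]
 [ 0.56612297 -0.27992655]
 [ 0.61194368 -0.2707761 ]
 [ 0.62002753 -0.30635197]] 0.03643161423172951 0.046725450049341026
pos [ 0.5916 -0.288   0.3074] xaxis [-0.224  0.975  0.   ] zaxis [-1.e-03  2.e-04 -1.e+00] F [-0.32 -0.31  0.14] w 0.004 t 15.95
slide units [-0.025  0.003  0.425]
```

View pics/w3.png

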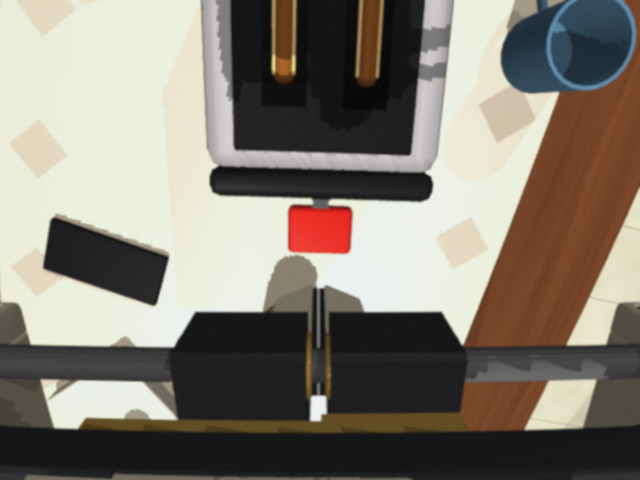

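The wrist view shows the tab at (319,229), measuring 46 x 36 mm and giving (0.5925,-0.293). It sits in line below the toaster's end face, with the fingers shut. I descend to just above it and then press slowly.

```bash
python3 -m pendant '{"slide":[[-0.01,0.003,0.03],[-0.01,0,0.06],[0,0,0.08],[0,0,0.08],[0,0,0.07],[0,0,0.05],[0,0,0.035],[0,0,0.02],[0,0,0.01],[0,0,0]],"dr":[[0,0,0],[0,0,0],[0,0,0],[0,0,0],[0,0,0],[0,0,0],[0,0,0],[0,0,0],[0,0,0],[0,0,0]],"claw":[0,0,0,0,0,0,0,0,0,0]}'
python3 tgt.py 0.593 -0.2935 0.142
```

```text
clock: 16.95
position: [0.5944, -0.2935, 0.1778]
ee_rot: [1.954, 2.459, 0.0]
force: [-0.6, -0.3, -0.1]
width: 0.007
gripper_force: 0.0
pos [ 0.5944 -0.2935  0.1778] xaxis [-0.226  0.974 -0.   ] zaxis [ 5.e-04 -1.e-04 -1.e+00] F [-0.65 -0.26 -0.07] w 0.007 t 16.95
slide units [ 0.001 -0.005  0.119]
```

```bash
python3 -m pendant '{"slide":[[0,-0.004,0.01],[0,0,0.01],[0,0,0.01],[0,0,0.01],[0,0,0.01],[0,0,0.01],[0,0,0.01],[0,0,0.01],[0,0,0],[0,0,0]],"dr":[[0,0,0],[0,0,0],[0,0,0],[0,0,0],[0,0,0],[0,0,0],[0,0,0],[0,0,0],[0,0,0],[0,0,0]],"claw":[0,0,0,0,0,0,0,0,0,0]}'
python3 -m pendant '{"slide":[[0,0,0.01],[0,0,0.01],[0,0,0.01],[0,0,0.008],[0,0,0],[0,0,0],[0,0,0],[0,0,0]],"dr":[[0,0,0],[0,0,0],[0,0,0],[0,0,0],[0,0,0],[0,0,0],[0,0,0],[0,0,0]],"claw":[0,0,0,0,0,0,0,0]}'
python3 tgt.py 0.593 -0.2935 0.140
```

```text
clock: 17.95
position: [0.5933, -0.294, 0.154]
ee_rot: [1.954, 2.459, 0.0]
force: [-0.1, -0.5, 3.6]
width: 0.003
gripper_force: 1.7
clock: 18.75
position: [0.5933, -0.294, 0.1427]
ee_rot: [1.954, 2.459, 0.0]
force: [-1.3, -0.3, 6.2]
width: 0.005
gripper_force: 3.0
pos [ 0.5933 -0.294   0.1427] xaxis [-0.226  0.974 -0.001] zaxis [ 8.e-04 -6.e-04 -1.e+00] F [-1.28 -0.3   6.16] w 0.005 t 18.75
slide units [ 0.002 -0.001  0.009]
```

```bash
python3 -m pendant '{"slide":[[0,0,0.005],[0,0,0.004],[0,0,0],[0,0,0],[0,0,0],[0,0,0]],"dr":[[0,0,0],[0,0,0],[0,0,0],[0,0,0],[0,0,0],[0,0,0]],"claw":[0,0,0,0,0,0]}'
python3 tgt.py 0.593 -0.2935 0.140
python3 - <<'E'
from h import *
np.set_printoptions(precision=4,suppress=True)
c=arm.calibration("scene");s=arm.get_image("scene");t=arm.get_image("top");ct=arm.calibration("top")
t0=cv2.imread("pics/top0.png")[:,:,::-1]
cv2.imwrite("pics/end.png",np.hstack([cv2.resize(s[120:420,220:520],(400,400)),cv2.resize(t[150:400,130:450],(400,400))])[:,:,::-1])
print("jar",[plane(ct,cen(blobs(i,(0,150,60),(179,255,255),(405,220,445,260))[0]),.105) for i in (t0,t)])
E
```

```text
clock: 19.35
position: [0.5934, -0.294, 0.1405]
ee_rot: [1.954, 2.458, -0.0]
force: [-2.7, -0.2, 8.9]
width: 0.004
gripper_force: 4.9
pos [ 0.5934 -0.294   0.1405] xaxis [-0.226  0.974 -0.001] zaxis [ 1.e-03 -9.e-04 -1.e+00] F [-2.72 -0.16  8.89] w 0.004 t 19.35
slide units [ 0.002 -0.001  0.002]
jar [array([[ 0.5892, -0.4778]]), array([[ 0.5885, -0.4779]])]
```

View pics/end.png

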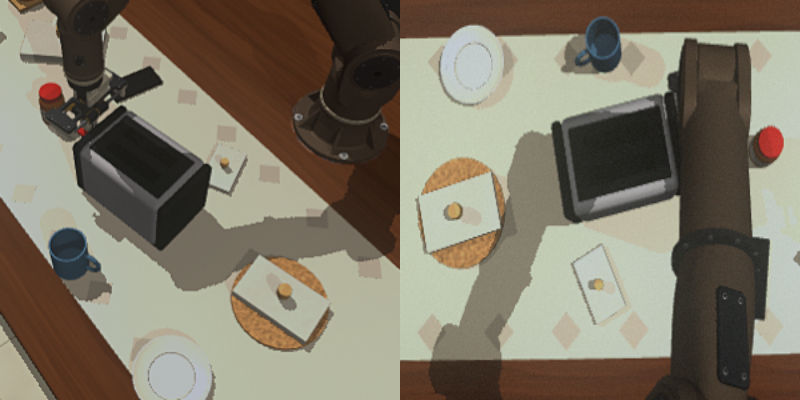

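The end picture shows the slices sunk into the toaster, the lid flat on the trivet and the bystanders in place. At z = 0.1405 the travel is about 31.5 mm with 8.9 N, so the lever is at the third notch. I hold briefly and hand in.

```bash
python3 -m pendant '{"slide":[[0,0,0.001],[0,0,0],[0,0,0],[0,0,0],[0,0,0],[0,0,0],[0,0,0],[0,0,0]],"dr":[[0,0,0],[0,0,0],[0,0,0],[0,0,0],[0,0,0],[0,0,0],[0,0,0],[0,0,0]],"claw":[0,0,0,0,0,0,0,0]}' && python3 -c "
from cell import arm
print(arm.sign_off())"
```

```text
clock: 20.25
position: [0.5934, -0.294, 0.1403]
ee_rot: [1.954, 2.458, -0.0]
force: [-1.7, 0.2, 10.2]
width: 0.005
gripper_force: 4.9
the job is handed in; nothing more can be done
None
```

I handed the job in at about 20 s, with the lid resting knob up on the middle of the trivet and the fingers holding the lever at the third click (about 31.7 mm of travel, 10 N); the hand-in returned no verdict.

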